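# Make up two spares kits from the stock

## Robot

A 6-joint arm with a two-finger parallel gripper is mounted at the origin on a cart in front of the work surface, level with it; the furniture and walls round the work are solid. World frame = base frame: x ahead of the robot, y to its left, z up, the work surface at z = 0. Lengths are in m, angles in rad, forces in N, time in s.
With the tool pointing down it reaches from about 0.35 to 0.975 m from the base axis. Payload 4.9 kg.
Tool frame: the origin (TCP) lies midway between the tips of the shut fingers; the grasp point (between the pads) lies 19 mm behind it; z points along the fingers, y is the line along which they close (so a half turn about z gives the same grasp; the last joint's range is limited). The gripper opens to 85 mm and grips with 20 to 120 N. Pads are 22 mm wide; open, the fingers measure 114 mm over their backs; the gripper's body (76 mm by 85 mm) begins 54 mm behind the grasp point. The pads swing forward as they close: fully open they stand 13 mm farther back than shut.
Start: joints at [-1.271, 0.053, 1.613, -0, 1.476, -0.119], TCP at [0.254, -0.571, 0.231] pointing down, gripper open.
Joint ranges: [-3.01, 3.01], [-1.01, 2.22], [0.06, 2.58], [-1.02, 4.17], [0.09, 2.62], [-3.14, 3.14]. Speed limits (rad/s): [2.57, 2.57, 3.14, 3.14, 3.14, 3.14].

## Interface

Orientations are given as a unit quaternion [w, x, y, z].
In Python, from plant import state, grab_frame, job_done, cut_out, place_of gives the robot as it stands.
- The arm moves only by the tool jog_arm, never from a script. Its argument "motion" is text: rows parted by semicolons, each of 7 numbers parted by spaces: the opening in per cent of the stroke, from 0 (shut) to 100 (fully open), then the shift along the tool's x, y, z as a fraction of full scale, then the turn, a rotation vector about the tool's x, y, z as a fraction of full scale. A call has exactly 5 rows; each row is the pose to reach, as a shift and turn from the pose commanded when the call began, along the tool's axes at that moment; what a row does not reach only later rows make up. Full scale, the value 1, is 50 cm for a shift and 1.5 rad for a turn. A row lasts 1/8 s, in which the tool goes at most 62.5 mm and 10.7 degrees, less where a joint would pass 70% of its speed; a pose out of reach is approached as far as the arm can. A call with a number of a shift or a turn outside -1 to 1 is refused whole. A call with a gripper value outside its range is refused whole. The fingers move at their own pace and stop on an object; the grip force is fixed at half the most. Time passes only in rows, so rows that repeat a pose let the fingers close, or fill a call up. It gives the time, the measured TCP pose, the force, the opening and the grip force at its end, in the units of the state.
- state(): the state, without advancing time (a new reading comes with each control period).
- grab_frame(name): name is "scene" or "top"; returns a dict with "color" (420x560x3 uint8, red, green, blue), "range_z" (420x560 float32, m along the optical axis (not along the pixel's ray), 0 where there is no reading), "intrinsics" (3x3 intrinsics, pixels), "k1" (the pictures are not rectified: a ray, as slopes to the right and down, at radius r is drawn at 1 + k1 r^2 times it, then the intrinsics apply), "world_from_camera" (4x4, takes a point from camera to world coordinates). Camera axes: x right, y up, looking along -z (the intrinsics and any distortion apply to the point x, -y, -z); pixel columns grow to the right and rows downward; lengths in m; the calibration is good to about 2 mm. A picture is of the moment at which its call begins.
- job_done(): hands the job in; it is judged then, once.
Trained networks look in the newest picture that a camera, given by its name, has taken for a name from the list of things; names that differ only in an ending like _2 or _b are one class to them, and where a whole thing is asked for, a point or a joint stands for the part that bears it (a point fixed in the world has none). Each returns a list of dicts, best first, with "p" (0 to 1); they miss things now and then, are a little off and sometimes report something else, mostly with a low value. They report only what shows in the picture. A call takes as long as a camera call. They do not tell look-alikes from the thing itself.
- cut_out(camera, thing): "pixels" (420x560 bool, what is visible of it).
- place_of(camera, thing): "at" ([x, y, z] in m, in world coordinates, good to about 4 mm: a listed point, or the origin of a listed thing).
The state is a dict: "time": time; "joint_pos": joint angles; "joint_vel": joint speeds; "joint_efforts": joint torques, N m; "tool_pos": TCP position; "tool_rot": TCP orientation; "contact_force": force on the tool from outside, world axes, zero at the start; "ft_torque": the same for the moment, N m; "gripper_width": opening from 0.0 (shut) to 1.0 (fully open); "grasp_force": force on a finger pad.
Only numpy, scipy, OpenCV 4.12 (cv2) and the standard library are available. Lean on these libraries where they do the work, as an engineer would, in place of code of your own. Each camera call takes 0.05 s, during which the arm holds its last target. There are 200 camera calls.

## Task

Make up the two kits on the desk, each part fully down in the cut-out of its own shape: the blue tray gets the fuse carton (large oblong cut-out), the white network coupler (small oblong) and the coax adaptor (round), and the orange tray gets the bronze flange socket (square cut-out) and the bronze plug (round). The coax adaptor was packed in the wrong tray, where the plug belongs. Stand the plug and the adaptor upright, lay the others flat as they lie now, and leave the silver socket and silver plug where they are.

Things in the scene. Friction and masses are not known exactly. Their poses are not given: they have to be found in the camera images.
- tray_blue: Fixed kit tray, 130 (its x) x 114 (y) x 10 mm high, blue, with a dark top sheet; 6 mm deep cut-outs show its blue floor, 4 mm above the desk. Origin: centre of underside, z up. Cut-out centres (x, y in mm): carton, 58 (x) x 78 (y), at (25, 0); coupler, 37 (x) x 51 (y), at (-34.5, -23.5); adaptor, round, diameter 36, at (-34.5, 29). Each is about 8 mm larger than its part on every side.
- tray_orange: Fixed kit tray, 130 (its x) x 90 (y) x 10 mm high, orange, with a dark top sheet; 6 mm deep cut-outs show its orange floor, 4 mm above the desk. Origin: centre of underside, z up. Cut-out centres (x, y in mm): socket, square 52 x 52, at (28, 0); plug, round, diameter 44, at (-32, 0), where the coax adaptor stands at the start. About 8 mm clear on every side of the part.
- fuse_carton: Small closed cream carton lying flat, 42 mm (its x) x 62 mm (its y) x 24 mm high; origin: centre of the underside. Best gripped across the 42 mm.
- net_coupler: White block with a black port in its ends (inline network coupler), 35 mm (its x) x 21 mm (its y) x 18 mm high; origin: centre of the underside. Best gripped across the 21 mm.
- coax_adaptor: Silver coax adaptor, a slim turned part standing on end, 18 mm (x) x 20 mm (y) x 32 mm high; origin: centre of the underside. At the start it stands in the round cut-out of the orange tray.
- bronze_socket: Bronze-coloured panel socket lying on its square flange: flange 36 x 36 x 2 mm (sides along its x and y), threaded barrel 28 mm across up to 21 mm high; origin: centre of the underside. Grip the barrel.
- bronze_plug: Bronze-coloured cable plug standing on its mating face, about 26 mm across, 31 mm over two small side pins, 39 mm high; origin: centre of the underside. Grip the body at any yaw.
- silver_socket: Silver panel socket of the same pattern, 34 x 34 x 21 mm, lying on its flange: not for these kits, leave it; origin: centre of the underside.
- silver_plug: Silver cable plug standing on its mating face, 18 mm across, 25 mm over its pins, 27 mm high: not for these kits, leave it; origin: centre of the underside.
Things that resemble listed ones, but are neither listed nor needed, are in the scene too. Leave any pink or yellow look-alike of the coax_adaptor alone.

How it is judged:
By the outcome, as a careful person would: the job done as asked, in the order asked, and still so for the second after the job is handed in, with the robot touching nothing.
It also fails if it takes over 115 s, if anything falls off the work surface, if the arm or the gripper's body presses on something with over 40 N, if the wrist force passes 120 N, or if a joint passes its speed limit or range.

## Working session

There is one attempt and no reset: what is moved stays moved. The work goes in short steps, Python scripts to look and compute and a tool call to move; the robot and the scene stay as the last step left them, time stands still between calls to the robot, and variables do not carry over. Pictures are saved under pics/ and viewed, at most 14 in all, crops included, and the job is handed in when it is done.

Besides the shell and the picture viewer there is one more tool, called by a JSON object that holds its "api" and its "payload", one argument or row to a line. jog_arm: Moves the arm, as the interface text tells. Shift numbers are shares of 50 cm and turn numbers shares of 1.5 rad, none past 1 either way. Its arguments: {"type":"object","properties":{"motion":{"type":"string"}},"required":["motion"]}

```bash
mkdir -p pics; ls
cat > h.py <<'E'
import numpy as np, cv2
from plant import *
def shot(cam,name):
    f=grab_frame(cam); cv2.imwrite(f'pics/{name}.png',f['color'][:,:,::-1]); return f
def cloud(f):
    K=f['intrinsics'];h,w=f['range_z'].shape
    u,v=np.meshgrid(np.arange(w),np.arange(h))
    a=(u-K[0,2])/K[0,0];b=(v-K[1,2])/K[1,1]
    x,y=a.copy(),b.copy()
    for _ in range(8):
        s=1+f['k1']*(x*x+y*y); x,y=a/s,b/s
    z=f['range_z'];P=np.stack([x*z,-y*z,-z,np.ones_like(z)],-1)
    W=(P@f['world_from_camera'].T)[...,:3]; W[z==0]=np.nan
    return W
E
python3 - <<'E'
from h import *
for c in('top','scene'):
    f=shot(c,c+'0'); print(c,f['world_from_camera'].round(3).tolist(),f['k1'])
    if c=='top': np.savez('top0.npz',W=cloud(f),c=f['color'])
    else: np.savez('scene0.npz',W=cloud(f),c=f['color'])
    for t in 'tray_blue tray_orange fuse_carton net_coupler coax_adaptor bronze_socket bronze_plug silver_socket silver_plug'.split():
        print(c,t,[(np.round(d['at'],3).tolist(),round(float(d['p']),2)) for d in place_of(c,t)][:4])
print(state())
E
```

```text
pics
top [[-0.0, 0.989, -0.145, 0.354], [-1.0, 0.0, 0.006, -0.172], [0.006, 0.145, 0.989, 1.217], [0.0, 0.0, 0.0, 1.0]] -0.20074861559876736
top tray_blue [([0.512, -0.418, -0.002], 0.74)]
top tray_orange [([0.511, -0.03, -0.002], 0.89)]
top fuse_carton [([0.478, -0.296, 0.001], 0.75)]
top net_coupler [([0.565, -0.157, 0.0], 0.68)]
top coax_adaptor [([0.491, 0.088, -0.002], 0.57), ([0.532, 0.063, 0.004], 0.42), ([0.486, -0.034, 0.003], 0.37)]
top bronze_socket [([0.474, -0.155, 0.001], 0.81)]
top bronze_plug [([0.474, -0.235, 0.006], 0.55), ([0.514, -0.418, 0.001], 0.38)]
top silver_socket [([0.564, -0.301, 0.001], 0.74)]
top silver_plug [([0.556, -0.225, -0.002], 0.46)]
scene [[0.46, 0.601, -0.653, -0.034], [-0.888, 0.325, -0.327, -0.447], [0.015, 0.73, 0.683, 0.628], [0.0, 0.0, 0.0, 1.0]] 0.04172309913468549
scene tray_blue []
scene tray_orange [([0.513, -0.028, 0.003], 0.86)]
scene fuse_carton [([0.475, -0.298, 0.003], 0.78)]
scene net_coupler [([0.566, -0.152, 0.001], 0.72), ([0.559, -0.227, -0.001], 0.16)]
scene coax_adaptor [([0.527, 0.062, -0.001], 0.7), ([0.488, 0.09, 0.002],
[... 352 characters left out ...]
7100813e+00,  5.26682027e-02,  1.61288944e+00,  1.67474247e-05,
        1.47601752e+00, -1.18978306e-01]), 'joint_vel': array([ 4.73931181e-04,  7.98329899e-04, -8.42031964e-04, -7.99492938e-04,
       -1.64638727e-03,  4.29340386e-05]), 'joint_efforts': array([-1.16432460e-03, -3.93699360e+01, -3.70474255e+01, -1.85079762e-04,
        5.13725372e-04,  4.56199984e-07]), 'tool_pos': array([ 0.25415776, -0.57096926,  0.23132962]), 'tool_rot': array([7.95326485e-06, 9.78159460e-01, 2.07855888e-01, 9.09129881e-06]), 'contact_force': array([-0.28349342, -0.18107399, -0.90878975]), 'ft_torque': array([ 0.01784205,  0.0081239 , -0.04433869]), 'grasp_force': 0.0, 'gripper_width': 1.0012627622514356}
```

View pics/top0.png

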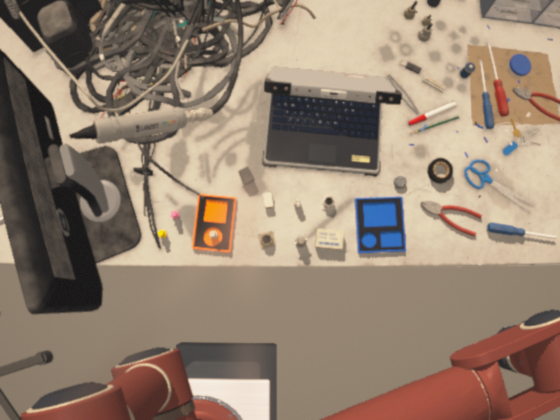

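View pics/scene0.png

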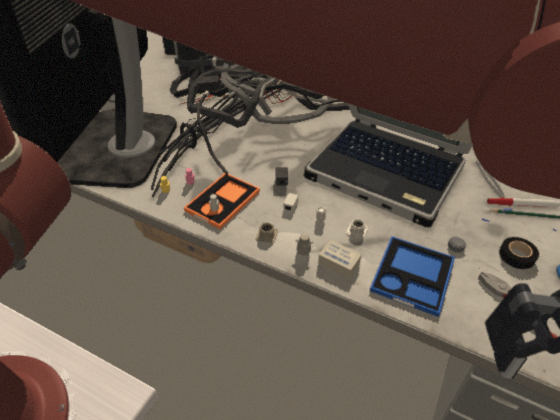

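The top view (x up, y left) shows the orange tray at (213,223) with the adaptor in it, the blue tray at (381,225), the carton at (330,239), the coupler at (268,200), the bronze socket at (267,239) and the bronze plug at (302,240). The scene view agrees. The yellow and pink look-alikes are left of the orange tray. Next I'll measure poses from the depth clouds.

```bash
cat > m.py <<'E'
from h import *
import sys
B={'carton':(.477,-.297,.05,.012),'coupler':(.565,-.155,.03,.008),'adaptor':(.484,-.032,.025,.018),'bsock':(.474,-.155,.032,.008),'bplug':(.472,-.233,.03,.01)}
for c in('top','scene'):
    d=np.load(c+'0.npz');W=d['W'];C=d['c']
    flat=W[(abs(W[...,2])<.02)&(abs(W[...,0]-.52)<.08)&(abs(W[...,1]+.2)<.25)]
    z0=np.median(flat[:,2]);print(c,'desk z',z0.round(4))
    for n,(x,y,r,h) in B.items():
        m=(abs(W[...,0]-x)<r)&(abs(W[...,1]-y)<r)&(W[...,2]-z0>h)
        p=W[m]
        if len(p)<5: print(n,len(p));continue
        zt=np.percentile(p[:,2],90); q=p[p[:,2]>zt-.006]
        R=cv2.minAreaRect((q[:,:2]*1000).astype(np.float32))
        print(n,len(p),'top z',round(zt-z0,4),'rect',np.round(R[0],1),np.round(R[1],1),round(R[2],1),'mean',(q[:,:2].mean(0)*1000).round(1))
    hsv=cv2.cvtColor(C,cv2.COLOR_RGB2HSV)
    for n,(x,y),lo,hi in(('blue',(.512,-.418),100,130),('orange',(.512,-.03),3,18)):
        m=((hsv[...,0]>=lo)&(hsv[...,0]<=hi)&(hsv[...,1]>140)&(hsv[...,2]>60)&(abs(W[...,0]-x)<.1)&(abs(W[...,1]-y)<.1)).astype(np.uint8)
        p=W[m>0];R=cv2.minAreaRect((p[:,:2]*1000).astype(np.float32));print(n,'outer',np.round(R[0],1),np.round(R[1],1),round(R[2],1))
        nn,l,s,ce=cv2.connectedComponentsWithStats(m,connectivity=4)
        for i in range(1,nn):
            if s[i,4]>40:
                q=W[l==i];R=cv2.minAreaRect((q[:,:2]*1000).astype(np.float32))
                print('   ',s[i,4],'z',(np.median(q[:,2])-z0).round(4),np.round(R[0],1),np.round(R[1],1),round(R[2],1))
    im=C[170:270,180:420] if c=='top' else C[150:320,150:470]
    cv2.imwrite(f'pics/{c}crop.png',cv2.resize(im[:,:,::-1],None,fx=3.3 if c=='top' else 2.5,fy=3.3 if c=='top' else 2.5,interpolation=cv2.INTER_CUBIC))
E
python3 m.py
```

```text
top desk z -0.0
carton 483 top z 0.0255 rect [ 474.9 -299.3] [62.3 41.5] 87.1 mean [ 474.9 -298.6]
coupler 137 top z 0.0195 rect [ 565.1 -157.6] [33.6 20.6] 9.5 mean [ 565.3 -157.7]
adaptor 44 top z 0.036 rect [485.1 -31.9] [ 8.6 10.1] 27.9 mean [485.1 -32. ]
bsock 117 top z 0.0199 rect [ 473.2 -154.7] [25.3 25.6] 89.2 mean [ 473.6 -154.3]
bplug 103 top z 0.0388 rect [ 467.9 -232.8] [13.9 13.7] 0.9 mean [ 468.  -232.9]
blue outer [ 508.9 -420.2] [124.2 111. ] 2.0
    73 z 0.0092 [ 502.8 -368.2] [128.5  32.7] 17.9
    784 z 0.0029 [ 534.7 -419.8] [58.7 78.2] 1.2
    325 z 0.003 [ 476.5 -444.9] [52.3 36.7] 88.8
    176 z 0.003 [ 474.3 -393.1] [33.5 34.5] 65.4
orange outer [514.9 -30.8] [ 92.1 131.4] 84.6
    416 z 0.0084 [514.9 -30.8] [ 92.1 131.4] 84.6
    537 z 0.003 [540.7 -34.7] [54.8 56.5] 83.5
    235 z 0.0031 [481.7 -27.6] [44.2 44.2] 45.5
scene desk z 0.0014
carton 826 top z 0.0244 rect [ 475.2 -297.4] [62.6 43.5] 84.9 mean [ 473.8 -298.2]
coupler 167 top z 0.0182 rect [ 566.2 -155.9] [34.9 21.3] 8.2 mean [ 564.8 -156.8]
adaptor 84 top z 0.0348 rect [486.3 -30.7] [13.5 11. ] 16.5 mean [484.6 -31.3]
bsock 183 top z 0.0196 rect [ 474.5 -153.5] [25.7 25.9] 86.3 mean [ 475.3 -153.2]
bplug 231 top z 0.0376 rect [ 468.9 -232.3] [15.7 16.8] 58.9 mean [ 467.6 -232.1]
blue outer [ 508.9 -419.9] [128.9 110.8] 2.4
    770 z 0.0022 [ 538.7 -418.7] [56.5 77.3] 1.6
    182 z 0.0022 [ 478.4 -392.5] [30.4 30.5] 55.1
    495 z 0.0025 [ 479.6 -444.5] [34.8 50.4] 0.9
    101 z 0.0071 [ 446.8 -389.1] [ 6.8 42.6] 2.4
    145 z 0.0078 [ 454.9 -464.8] [25.9 48.3] 41.9
orange outer [513.7 -31.6] [ 91.2 129.6] 84.4
    521 z 0.0079 [513.6 -31.6] [ 91.2 129.4] 84.4
    430 z 0.0031 [541.2 -34.8] [56.2 57.6] 84.0
    177 z 0.0029 [479.2 -29.8] [43.1 44.8] 24.8
```

View pics/scenecrop.png

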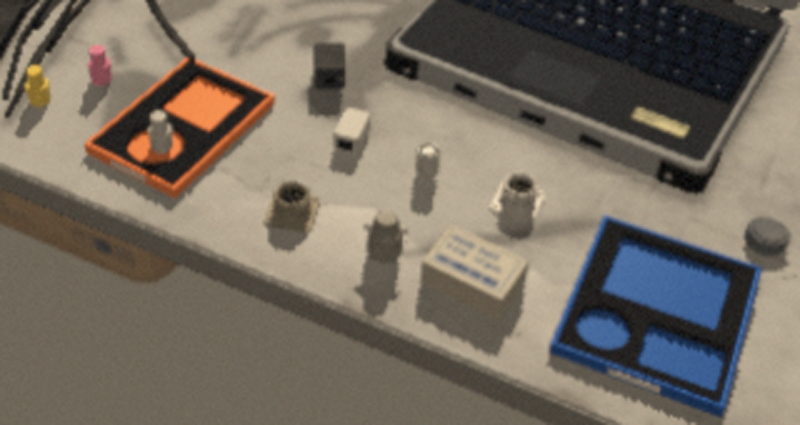

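View pics/topcrop.png

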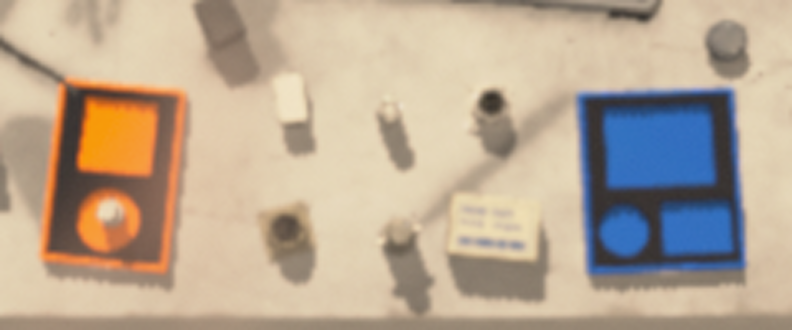

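The crops confirm the measured yaws: blue tray about +2°, orange tray about −5.5°, carton about −4°, coupler about +9°. The bronze socket's flange looks to be about +13°. Its neighbours are about 70 mm away, so gripping along x is clear. Now I'll write the planner.

```bash
cat > plan.py <<'E'
import numpy as np, json, os
# pose: x,y,z (mm), phi (deg) = world angle of tool x; tool points down
def R(phi):
    c,s=np.cos(np.radians(phi)),np.sin(np.radians(phi)); return np.array([[c,s,0],[s,-c,0],[0,0,-1.]])
def plan(pose,calls):
    """calls: (x,y,z,phi,grip,n): go linearly over n rows (fingers to grip), then hold"""
    for x,y,z,phi,g,n in calls:
        p0=np.array(pose[:3]); r=R(pose[3]); rows=[]
        for k in range(1,6):
            a=min(1,k/n)
            d=r.T@((np.array([x,y,z])-p0)*a)/500
            t=-np.radians((phi-pose[3])*a)/1.5
            rows.append((g,*np.round(d,3)+0.,round(t,3)+0.))
        last=rows[-1]
        pose=[*(p0+r@np.array(last[1:4])*500),pose[3]-np.degrees(last[4]*1.5)]
        print('; '.join('%g %g %g %g 0 0 %g'%q for q in rows))
    json.dump(pose,open('pose.json','w')); print(np.round(pose,1).tolist())
def go(*calls): plan(json.load(open('pose.json')),calls)
E
echo '[254.2,-571.0,231.3,24.0]' > pose.json
python3 - <<'E'
from h import *
W=cloud(f:=grab_frame('top'))
for d in cut_out('top','bronze_socket')[:2]:
    m=d['pixels']; q=W[m&np.isfinite(W[...,0])]; R=cv2.minAreaRect((q[:,:2]*1000).astype(np.float32)); print(round(d['p'],2),m.sum(),R)
from plan import *
go((400,-400,180,60,62,5),(475,-298,90,86,62,5),(475,-298,30,86,62,5),(475,-298,6,86,62,4))
E
```

```text
0.61 179 ((474.5315856933594, -156.44287109375), (32.13822555541992, 33.19475555419922), 24.42795753479004)
0.28 140 ((565.2958374023438, -158.0189208984375), (34.53546905517578, 21.73720932006836), 8.38774585723877)
62 0.081 -0.039 0.021 0 0 -0.084; 62 0.162 -0.078 0.041 0 0 -0.168; 62 0.243 -0.116 0.062 0 0 -0.251; 62 0.324 -0.155 0.082 0 0 -0.335; 62 0.405 -0.194 0.103 0 0 -0.419
62 0.05 0.006 0.036 0 0 -0.06; 62 0.101 0.011 0.072 0 0 -0.121; 62 0.151 0.017 0.108 0 0 -0.181; 62 0.202 0.023 0.144 0 0 -0.242; 62 0.252 0.028 0.18 0 0 -0.302
62 0 0 0.024 0 0 0; 62 0 0 0.048 0 0 0; 62 0 0 0.072 0 0 0; 62 0 0 0.096 0 0 0; 62 0 0 0.12 0 0 0
62 0 0 0.012 0 0 0; 62 0 0 0.024 0 0 0; 62 0 0 0.036 0 0 0; 62 0 0 0.048 0 0 0; 62 0 0 0.048 0 0 0
[474.8, -297.9, 5.8, 86.0]
```

{"api": "jog_arm", "payload": {
  "motion": "62 0.081 -0.039 0.021 0 0 -0.084; 62 0.162 -0.078 0.041 0 0 -0.168; 62 0.243 -0.116 0.062 0 0 -0.251; 62 0.324 -0.155 0.082 0 0 -0.335; 62 0.405 -0.194 0.103 0 0 -0.419"
}}

```text
time: 1.72
tool_pos: [0.4006, -0.3989, 0.1797]
tool_rot: [0.0, 0.865, 0.502, 0.0]
contact_force: [0.2, -0.8, -0.3]
gripper_width: 0.622
grasp_force: 0.0
```

{"api": "jog_arm", "payload": {
  "motion": "62 0.05 0.006 0.036 0 0 -0.06; 62 0.101 0.011 0.072 0 0 -0.121; 62 0.151 0.017 0.108 0 0 -0.181; 62 0.202 0.023 0.144 0 0 -0.242; 62 0.252 0.028 0.18 0 0 -0.302"
}}

```text
time: 2.35
tool_pos: [0.4754, -0.2972, 0.0894]
tool_rot: [0.0, 0.731, 0.683, 0.0]
contact_force: [0.4, -0.4, 0.0]
gripper_width: 0.621
grasp_force: 0.0
```

{"api": "jog_arm", "payload": {
  "motion": "62 0 0 0.024 0 0 0; 62 0 0 0.048 0 0 0; 62 0 0 0.072 0 0 0; 62 0 0 0.096 0 0 0; 62 0 0 0.12 0 0 0"
}}

```text
time: 2.98
tool_pos: [0.4747, -0.2983, 0.0292]
tool_rot: [0.0, 0.732, 0.681, 0.0]
contact_force: [-0.5, -0.7, 0.4]
gripper_width: 0.62
grasp_force: 0.0
```

{"api": "jog_arm", "payload": {
  "motion": "62 0 0 0.012 0 0 0; 62 0 0 0.024 0 0 0; 62 0 0 0.036 0 0 0; 62 0 0 0.048 0 0 0; 62 0 0 0.048 0 0 0"
}}

```text
time: 3.6
tool_pos: [0.4745, -0.2976, 0.0052]
tool_rot: [-0.001, 0.732, 0.682, -0.0]
contact_force: [-0.9, 0.4, -0.0]
gripper_width: 0.621
grasp_force: 0.0
```

{"api": "jog_arm", "payload": {
  "motion": "30 0 0 0 0 0 0; 30 0 0 0 0 0 0; 30 0 0 0 0 0 0; 30 0 0 0 0 0 0; 30 0 0 0 0 0 0"
}}

```text
time: 4.22
tool_pos: [0.4751, -0.2981, 0.0062]
tool_rot: [0.0, 0.732, 0.682, 0.0]
contact_force: [0.2, -0.4, 2.7]
gripper_width: 0.475
grasp_force: 61.6
```

Run:
```python
from plan import *
go((475,-298,90,86,30,5),(535.3,-419.3,90,92,30,5),(535.3,-419.3,30,92,30,5),(535.3,-419.3,11.5,92,30,4))
```

```text
30 0 0 -0.034 0 0 0; 30 0 0 -0.067 0 0 0; 30 0 0 -0.101 0 0 0; 30 0 0 -0.135 0 0 0; 30 0 0 -0.168 0 0 0
30 -0.047 0.028 0 0 0 -0.014; 30 -0.093 0.055 0 0 0 -0.028; 30 -0.14 0.083 0 0 0 -0.042; 30 -0.187 0.11 0 0 0 -0.056; 30 -0.234 0.138 0 0 0 -0.07
30 0 0 0.024 0 0 0; 30 0 0 0.048 0 0 0; 30 0 0 0.072 0 0 0; 30 0 0 0.096 0 0 0; 30 0 0 0.12 0 0 0
30 0 0 0.009 0 0 0; 30 0 0 0.018 0 0 0; 30 0 0 0.027 0 0 0; 30 0 0 0.037 0 0 0; 30 0 0 0.037 0 0 0
[535.4, -419.5, 11.3, 92.0]
```

{"api": "jog_arm", "payload": {
  "motion": "30 0 0 -0.034 0 0 0; 30 0 0 -0.067 0 0 0; 30 0 0 -0.101 0 0 0; 30 0 0 -0.135 0 0 0; 30 0 0 -0.168 0 0 0"
}}

```text
time: 4.85
tool_pos: [0.4749, -0.298, 0.0913]
tool_rot: [0.0, 0.732, 0.682, 0.0]
contact_force: [-0.1, -0.1, -1.0]
gripper_width: 0.475
grasp_force: 61.3
```

{"api": "jog_arm", "payload": {
  "motion": "30 -0.047 0.028 0 0 0 -0.014; 30 -0.093 0.055 0 0 0 -0.028; 30 -0.14 0.083 0 0 0 -0.042; 30 -0.187 0.11 0 0 0 -0.056; 30 -0.234 0.138 0 0 0 -0.07"
}}

```text
time: 5.48
tool_pos: [0.5358, -0.4203, 0.0904]
tool_rot: [-0.0, 0.695, 0.719, 0.0]
contact_force: [0.1, -0.2, 0.3]
gripper_width: 0.476
grasp_force: 61.5
```

{"api": "jog_arm", "payload": {
  "motion": "30 0 0 0.024 0 0 0; 30 0 0 0.048 0 0 0; 30 0 0 0.072 0 0 0; 30 0 0 0.096 0 0 0; 30 0 0 0.12 0 0 0"
}}

```text
time: 6.1
tool_pos: [0.5352, -0.419, 0.0288]
tool_rot: [-0.0, 0.695, 0.719, 0.0]
contact_force: [-0.2, 0.0, -1.6]
gripper_width: 0.474
grasp_force: 61.3
```

{"api": "jog_arm", "payload": {
  "motion": "30 0 0 0.009 0 0 0; 30 0 0 0.018 0 0 0; 30 0 0 0.027 0 0 0; 30 0 0 0.037 0 0 0; 30 0 0 0.037 0 0 0"
}}

```text
time: 6.72
tool_pos: [0.5351, -0.4192, 0.0108]
tool_rot: [-0.0, 0.695, 0.719, -0.0]
contact_force: [0.2, -0.1, -0.7]
gripper_width: 0.477
grasp_force: 61.3
```

Run:
```python
from h import *; from plan import *
f=shot('scene','s1')
cv2.imwrite('pics/s1c.png',cv2.resize(f['color'][200:340,330:500,::-1],None,fx=3,fy=3))
go((535.4,-419.4,11.3,92,62,5),(535.4,-419.4,100,92,40,5),(565.5,-156.8,100,9,40,5),(565.5,-156.8,100,9,40,5),(565.5,-156.8,30,9,40,5),(565.5,-156.8,7,9,40,4))
```

```text
62 0 0 0 0 0 0; 62 0 0 0 0 0 0; 62 0 0 0 0 0 0; 62 0 0 0 0 0 0; 62 0 0 0 0 0 0
40 0 0 -0.035 0 0 0; 40 0 0 -0.071 0 0 0; 40 0 0 -0.106 0 0 0; 40 0 0 -0.142 0 0 0; 40 0 0 -0.177 0 0 0
40 0.105 0.016 0 0 0 0.193; 40 0.209 0.031 0 0 0 0.386; 40 0.314 0.047 0 0 0 0.579; 40 0.418 0.063 0 0 0 0.772; 40 0.523 0.078 0 0 0 0.966
40 0 0 0 0 0 0; 40 0 0 0 0 0 0; 40 0 0 0 0 0 0; 40 0 0 0 0 0 0; 40 0 0 0 0 0 0
40 0 0 0.028 0 0 0; 40 0 0 0.056 0 0 0; 40 0 0 0.084 0 0 0; 40 0 0 0.112 0 0 0; 40 0 0 0.14 0 0 0
40 0 0 0.011 0 0 0; 40 0 0 0.023 0 0 0; 40 0 0 0.034 0 0 0; 40 0 0 0.046 0 0 0; 40 0 0 0.046 0 0 0
[565.4, -156.8, 6.8, 9.0]
```

View pics/s1c.png

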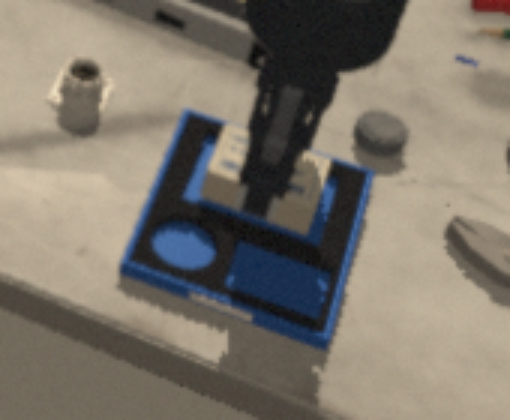

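The carton sits within its cut-out, around (265,185) in the crop. I'll release it and split the big turn over two calls.

```bash
echo '[535.4,-419.5,11.3,92.0]'>pose.json
python3 - <<'E'
from plan import *
go((535.4,-419.4,11.3,92,62,5),(535.4,-419.4,100,92,62,5),(550,-288,100,50,40,5),(565.5,-156.8,90,9,40,5),(565.5,-156.8,30,9,40,5),(565.5,-156.8,7,9,40,4))
E
```

```text
62 0 0 0 0 0 0; 62 0 0 0 0 0 0; 62 0 0 0 0 0 0; 62 0 0 0 0 0 0; 62 0 0 0 0 0 0
62 0 0 -0.035 0 0 0; 62 0 0 -0.071 0 0 0; 62 0 0 -0.106 0 0 0; 62 0 0 -0.142 0 0 0; 62 0 0 -0.177 0 0 0
40 0.052 0.008 0 0 0 0.098; 40 0.105 0.015 0 0 0 0.195; 40 0.157 0.023 0 0 0 0.293; 40 0.209 0.031 0 0 0 0.391; 40 0.262 0.038 0 0 0 0.489
40 0.044 -0.029 0.004 0 0 0.095; 40 0.088 -0.058 0.008 0 0 0.191; 40 0.133 -0.087 0.012 0 0 0.286; 40 0.177 -0.116 0.016 0 0 0.381; 40 0.221 -0.145 0.02 0 0 0.477
40 0 0 0.024 0 0 0; 40 0 0 0.048 0 0 0; 40 0 0 0.072 0 0 0; 40 0 0 0.096 0 0 0; 40 0 0 0.12 0 0 0
40 0 0 0.011 0 0 0; 40 0 0 0.023 0 0 0; 40 0 0 0.034 0 0 0; 40 0 0 0.046 0 0 0; 40 0 0 0.046 0 0 0
[565.4, -156.7, 6.8, 9.0]
```

{"api": "jog_arm", "payload": {
  "motion": "62 0 0 0 0 0 0; 62 0 0 0 0 0 0; 62 0 0 0 0 0 0; 62 0 0 -0.01 0 0 0; 62 0 0 -0.02 0 0 0"
}}

```text
time: 7.4
tool_pos: [0.5355, -0.4195, 0.0218]
tool_rot: [0.0, 0.695, 0.719, -0.0]
contact_force: [0.4, -0.8, 0.3]
gripper_width: 0.617
grasp_force: 0.0
```

{"api": "jog_arm", "payload": {
  "motion": "62 0 0 -0.03 0 0 0; 62 0 0 -0.06 0 0 0; 62 0 0 -0.09 0 0 0; 62 0 0 -0.12 0 0 0; 62 0 0 -0.157 0 0 0"
}}

```text
time: 8.02
tool_pos: [0.5353, -0.4193, 0.1008]
tool_rot: [-0.0, 0.695, 0.719, 0.0]
contact_force: [0.7, 0.4, 0.5]
gripper_width: 0.622
grasp_force: 0.0
```

{"api": "jog_arm", "payload": {
  "motion": "40 0.052 0.008 0 0 0 0.098; 40 0.105 0.015 0 0 0 0.195; 40 0.157 0.023 0 0 0 0.293; 40 0.209 0.031 0 0 0 0.391; 40 0.262 0.038 0 0 0 0.489"
}}

```text
time: 8.65
tool_pos: [0.5501, -0.2871, 0.1008]
tool_rot: [0.0, 0.908, 0.42, 0.0]
contact_force: [0.7, -1.2, 0.7]
gripper_width: 0.401
grasp_force: 0.0
```

{"api": "jog_arm", "payload": {
  "motion": "40 0.044 -0.029 0.004 0 0 0.095; 40 0.088 -0.058 0.008 0 0 0.191; 40 0.133 -0.087 0.012 0 0 0.286; 40 0.177 -0.116 0.016 0 0 0.381; 40 0.221 -0.145 0.02 0 0 0.477"
}}

```text
time: 9.28
tool_pos: [0.5658, -0.1559, 0.0907]
tool_rot: [0.0, 0.997, 0.076, 0.0]
contact_force: [1.1, 0.6, -0.2]
gripper_width: 0.399
grasp_force: 0.0
```

{"api": "jog_arm", "payload": {
  "motion": "40 0 0 0.024 0 0 0; 40 0 0 0.048 0 0 0; 40 0 0 0.072 0 0 0; 40 0 0 0.096 0 0 0; 40 0 0 0.12 0 0 0"
}}

```text
time: 9.9
tool_pos: [0.5652, -0.157, 0.0287]
tool_rot: [-0.0, 0.997, 0.078, -0.0]
contact_force: [-0.4, 0.3, 0.6]
gripper_width: 0.401
grasp_force: 0.0
```

{"api": "jog_arm", "payload": {
  "motion": "40 0 0 0.011 0 0 0; 40 0 0 0.023 0 0 0; 40 0 0 0.034 0 0 0; 40 0 0 0.046 0 0 0; 40 0 0 0.046 0 0 0"
}}

```text
time: 10.52
tool_pos: [0.5651, -0.1564, 0.0062]
tool_rot: [-0.0, 0.997, 0.078, -0.0]
contact_force: [-0.6, -0.5, 0.0]
gripper_width: 0.402
grasp_force: 0.0
```

{"api": "jog_arm", "payload": {
  "motion": "10 0 0 0 0 0 0; 10 0 0 0 0 0 0; 10 0 0 0 0 0 0; 10 0 0 0 0 0 0; 10 0 0 0 0 0 0"
}}

```text
time: 11.15
tool_pos: [0.5658, -0.1567, 0.0072]
tool_rot: [0.0, 0.997, 0.078, 0.0]
contact_force: [-0.1, 0.2, 1.7]
gripper_width: 0.223
grasp_force: 61.0
```

Run:
```python
from plan import *
go((565.4,-156.7,90,9,10,5),(520,-300,90,50,10,5),(476.6,-444.9,90,92,10,5),(476.6,-444.9,35,92,10,5),(476.6,-444.9,12.3,92,10,4))
```

```text
10 0 0 -0.033 0 0 0; 10 0 0 -0.067 0 0 0; 10 0 0 -0.1 0 0 0; 10 0 0 -0.133 0 0 0; 10 0 0 -0.166 0 0 0
10 -0.027 0.054 0 0 0 -0.095; 10 -0.054 0.108 0 0 0 -0.191; 10 -0.081 0.161 0 0 0 -0.286; 10 -0.107 0.215 0 0 0 -0.382; 10 -0.134 0.269 0 0 0 -0.477
10 -0.056 0.024 0 0 0 -0.098; 10 -0.111 0.048 0 0 0 -0.196; 10 -0.167 0.072 0 0 0 -0.293; 10 -0.222 0.096 0 0 0 -0.391; 10 -0.278 0.12 0 0 0 -0.489
10 0 0 0.022 0 0 0; 10 0 0 0.044 0 0 0; 10 0 0 0.066 0 0 0; 10 0 0 0.088 0 0 0; 10 0 0 0.11 0 0 0
10 0 0 0.011 0 0 0; 10 0 0 0.022 0 0 0; 10 0 0 0.034 0 0 0; 10 0 0 0.045 0 0 0; 10 0 0 0.045 0 0 0
[476.7, -445.0, 12.3, 92.0]
```

Gripped (about 19–21 mm). Carrying.

{"api": "jog_arm", "payload": {
  "motion": "10 0 0 -0.033 0 0 0; 10 0 0 -0.067 0 0 0; 10 0 0 -0.1 0 0 0; 10 0 0 -0.133 0 0 0; 10 0 0 -0.166 0 0 0"
}}

```text
time: 11.78
tool_pos: [0.5656, -0.1566, 0.0913]
tool_rot: [0.0, 0.997, 0.078, 0.0]
contact_force: [-0.1, -0.7, -0.8]
gripper_width: 0.224
grasp_force: 60.7
```

{"api": "jog_arm", "payload": {
  "motion": "10 -0.027 0.054 0 0 0 -0.095; 10 -0.054 0.108 0 0 0 -0.191; 10 -0.081 0.161 0 0 0 -0.286; 10 -0.107 0.215 0 0 0 -0.382; 10 -0.134 0.269 0 0 0 -0.477"
}}

```text
time: 12.4
tool_pos: [0.52, -0.3009, 0.0905]
tool_rot: [0.0, 0.905, 0.424, 0.0]
contact_force: [-0.3, 0.1, -0.2]
gripper_width: 0.224
grasp_force: 60.7
```

{"api": "jog_arm", "payload": {
  "motion": "10 -0.056 0.024 0 0 0 -0.098; 10 -0.111 0.048 0 0 0 -0.196; 10 -0.167 0.072 0 0 0 -0.293; 10 -0.222 0.096 0 0 0 -0.391; 10 -0.278 0.12 0 0 0 -0.489"
}}

```text
time: 13.02
tool_pos: [0.4764, -0.4459, 0.0905]
tool_rot: [0.0, 0.693, 0.721, 0.0]
contact_force: [0.7, -0.4, -0.6]
gripper_width: 0.219
grasp_force: 60.7
```

{"api": "jog_arm", "payload": {
  "motion": "10 0 0 0.022 0 0 0; 10 0 0 0.044 0 0 0; 10 0 0 0.066 0 0 0; 10 0 0 0.088 0 0 0; 10 0 0 0.11 0 0 0"
}}

```text
time: 13.65
tool_pos: [0.4768, -0.4444, 0.0339]
tool_rot: [-0.0, 0.695, 0.719, 0.0]
contact_force: [0.1, -0.3, -0.5]
gripper_width: 0.223
grasp_force: 60.7
```

Run:
```python
from h import *
f=shot('scene','s2')
cv2.imwrite('pics/s2c.png',cv2.resize(f['color'][200:340,330:500,::-1],None,fx=3,fy=3))
```

```text
(no output)
```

View pics/s2c.png

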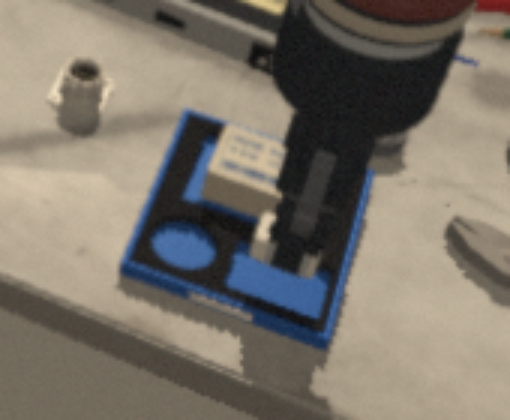

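The carton is seated (crop 240,175) and the coupler hangs level over its cut-out (crop 285,250). I'll lower and release it.

{"api": "jog_arm", "payload": {
  "motion": "10 0 0 0.011 0 0 0; 10 0 0 0.022 0 0 0; 10 0 0 0.034 0 0 0; 10 0 0 0.045 0 0 0; 10 0 0 0.045 0 0 0"
}}

```text
time: 14.32
tool_pos: [0.4765, -0.4447, 0.0118]
tool_rot: [-0.0, 0.695, 0.719, 0.0]
contact_force: [0.2, 0.0, -0.7]
gripper_width: 0.222
grasp_force: 60.8
```

{"api": "jog_arm", "payload": {
  "motion": "36 0 0 0 0 0 0; 36 0 0 0 0 0 0; 36 0 0 0 0 0 0; 36 0 0 -0.01 0 0 0; 36 0 0 -0.02 0 0 0"
}}

```text
time: 14.95
tool_pos: [0.4768, -0.445, 0.0228]
tool_rot: [0.0, 0.695, 0.719, -0.0]
contact_force: [0.1, -1.5, -0.3]
gripper_width: 0.36
grasp_force: 0.0
```

Run:
```python
from plan import *
plan([476.7,-445,22.3,92],[(476.7,-445,110,92,36,5),(480,-220,110,88,38,5),(485,-31.6,110,85,38,5),(485,-31.6,50,85,38,5),(485,-31.6,14,85,38,4)])
```

```text
36 0 0 -0.035 0 0 0; 36 0 0 -0.07 0 0 0; 36 0 0 -0.105 0 0 0; 36 0 0 -0.14 0 0 0; 36 0 0 -0.175 0 0 0
38 0.09 0.004 0 0 0 0.009; 38 0.18 0.009 0 0 0 0.019; 38 0.27 0.013 0 0 0 0.028; 38 0.36 0.018 0 0 0 0.037; 38 0.449 0.022 0 0 0 0.047
38 0.075 -0.001 0 0 0 0.007; 38 0.151 -0.001 0 0 0 0.014; 38 0.226 -0.002 0 0 0 0.021; 38 0.302 -0.003 0 0 0 0.028; 38 0.377 -0.003 0 0 0 0.034
38 0 0 0.024 0 0 0; 38 0 0 0.048 0 0 0; 38 0 0 0.072 0 0 0; 38 0 0 0.096 0 0 0; 38 0 0 0.12 0 0 0
38 0 0 0.018 0 0 0; 38 0 0 0.036 0 0 0; 38 0 0 0.054 0 0 0; 38 0 0 0.072 0 0 0; 38 0 0 0.072 0 0 0
[485.1, -31.8, 13.8, 85.0]
```

{"api": "jog_arm", "payload": {
  "motion": "36 0 0 -0.035 0 0 0; 36 0 0 -0.07 0 0 0; 36 0 0 -0.105 0 0 0; 36 0 0 -0.14 0 0 0; 36 0 0 -0.175 0 0 0"
}}

```text
time: 15.58
tool_pos: [0.4768, -0.445, 0.1114]
tool_rot: [0.0, 0.695, 0.719, -0.0]
contact_force: [-0.5, -0.2, -0.7]
gripper_width: 0.359
grasp_force: 0.0
```

{"api": "jog_arm", "payload": {
  "motion": "38 0.09 0.004 0 0 0 0.009; 38 0.18 0.009 0 0 0 0.019; 38 0.27 0.013 0 0 0 0.028; 38 0.36 0.018 0 0 0 0.037; 38 0.449 0.022 0 0 0 0.047"
}}

```text
time: 16.2
tool_pos: [0.48, -0.2188, 0.1106]
tool_rot: [0.0, 0.72, 0.694, 0.0]
contact_force: [-0.8, -0.4, -0.7]
gripper_width: 0.376
grasp_force: 0.0
```

{"api": "jog_arm", "payload": {
  "motion": "38 0.075 -0.001 0 0 0 0.007; 38 0.151 -0.001 0 0 0 0.014; 38 0.226 -0.002 0 0 0 0.021; 38 0.302 -0.003 0 0 0 0.028; 38 0.377 -0.003 0 0 0 0.034"
}}

```text
time: 16.82
tool_pos: [0.4853, -0.0306, 0.1106]
tool_rot: [0.0, 0.737, 0.676, 0.0]
contact_force: [0.4, 0.2, -0.6]
gripper_width: 0.378
grasp_force: 0.0
```

{"api": "jog_arm", "payload": {
  "motion": "38 0 0 0.024 0 0 0; 38 0 0 0.048 0 0 0; 38 0 0 0.072 0 0 0; 38 0 0 0.096 0 0 0; 38 0 0 0.12 0 0 0"
}}

```text
time: 17.45
tool_pos: [0.4851, -0.0322, 0.0487]
tool_rot: [-0.0, 0.738, 0.675, -0.0]
contact_force: [0.6, 0.0, -0.3]
gripper_width: 0.378
grasp_force: 0.0
```

Run:
```python
from h import *
f=shot('scene','s3'); W=cloud(f)
m=(abs(W[...,0]-.485)<.03)&(abs(W[...,1]+.03)<.03); print(m.sum())
cv2.imwrite('pics/s3c.png',cv2.resize(f['color'][150:330,160:480,::-1],None,fx=2.5,fy=2.5))
```

```text
2859
```

View pics/s3c.png

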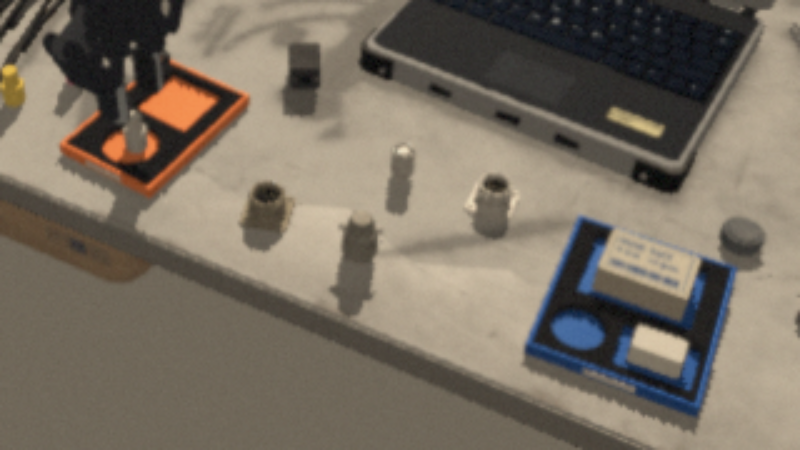

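The carton (648,268) and coupler (658,350) lie flat in their cut-outs, and the fingers straddle the adaptor (133,135).

{"api": "jog_arm", "payload": {
  "motion": "38 0 0 0.018 0 0 0; 38 0 0 0.036 0 0 0; 38 0 0 0.054 0 0 0; 38 0 0 0.072 0 0 0; 38 0 0 0.072 0 0 0"
}}

```text
time: 18.12
tool_pos: [0.4845, -0.0316, 0.0128]
tool_rot: [-0.001, 0.737, 0.676, -0.001]
contact_force: [0.2, -0.3, -0.3]
gripper_width: 0.379
grasp_force: 0.0
```

{"api": "jog_arm", "payload": {
  "motion": "5 0 0 0 0 0 0; 5 0 0 0 0 0 0; 5 0 0 0 0 0 0; 5 0 0 0 0 0 0; 5 0 0 0 0 0 0"
}}

```text
time: 18.75
tool_pos: [0.4855, -0.0318, 0.0141]
tool_rot: [0.0, 0.737, 0.676, 0.0]
contact_force: [0.0, -0.1, 1.0]
gripper_width: 0.179
grasp_force: 58.7
```

Run:
```python
from plan import *
go((485.1,-31.8,110,85,5,5),(480,-220,110,88,5,5),(474.8,-392.4,110,92,5,5),(474.8,-392.4,45,92,5,5),(474.8,-392.4,15,92,5,4))
```

```text
5 0 0 -0.038 0 0 0; 5 0 0 -0.077 0 0 0; 5 0 0 -0.115 0 0 0; 5 0 0 -0.154 0 0 0; 5 0 0 -0.192 0 0 0
5 -0.075 0.004 0 0 0 -0.007; 5 -0.15 0.009 0 0 0 -0.014; 5 -0.225 0.013 0 0 0 -0.021; 5 -0.301 0.018 0 0 0 -0.028; 5 -0.376 0.022 0 0 0 -0.034
5 -0.069 0 0 0 0 -0.009; 5 -0.138 0.001 0 0 0 -0.019; 5 -0.207 0.001 0 0 0 -0.028; 5 -0.276 0.002 0 0 0 -0.038; 5 -0.345 0.002 0 0 0 -0.047
5 0 0 0.026 0 0 0; 5 0 0 0.052 0 0 0; 5 0 0 0.078 0 0 0; 5 0 0 0.104 0 0 0; 5 0 0 0.13 0 0 0
5 0 0 0.015 0 0 0; 5 0 0 0.03 0 0 0; 5 0 0 0.045 0 0 0; 5 0 0 0.06 0 0 0; 5 0 0 0.06 0 0 0
[474.6, -392.5, 14.8, 92.0]
```

{"api": "jog_arm", "payload": {
  "motion": "5 0 0 -0.038 0 0 0; 5 0 0 -0.077 0 0 0; 5 0 0 -0.115 0 0 0; 5 0 0 -0.154 0 0 0; 5 0 0 -0.192 0 0 0"
}}

```text
time: 19.38
tool_pos: [0.485, -0.0317, 0.1102]
tool_rot: [-0.0, 0.737, 0.676, -0.0]
contact_force: [-0.1, -0.2, -1.0]
gripper_width: 0.178
grasp_force: 58.6
```

{"api": "jog_arm", "payload": {
  "motion": "5 -0.075 0.004 0 0 0 -0.007; 5 -0.15 0.009 0 0 0 -0.014; 5 -0.225 0.013 0 0 0 -0.021; 5 -0.301 0.018 0 0 0 -0.028; 5 -0.376 0.022 0 0 0 -0.034"
}}

```text
time: 20.0
tool_pos: [0.4796, -0.2211, 0.1096]
tool_rot: [-0.0, 0.72, 0.694, 0.0]
contact_force: [0.4, 0.2, 0.3]
gripper_width: 0.18
grasp_force: 58.6
```

{"api": "jog_arm", "payload": {
  "motion": "5 -0.069 0 0 0 0 -0.009; 5 -0.138 0.001 0 0 0 -0.019; 5 -0.207 0.001 0 0 0 -0.028; 5 -0.276 0.002 0 0 0 -0.038; 5 -0.345 0.002 0 0 0 -0.047"
}}

```text
time: 20.62
tool_pos: [0.4744, -0.3934, 0.1094]
tool_rot: [-0.0, 0.695, 0.719, 0.0]
contact_force: [0.2, -1.0, -0.6]
gripper_width: 0.179
grasp_force: 58.6
```

{"api": "jog_arm", "payload": {
  "motion": "5 0 0 0.026 0 0 0; 5 0 0 0.052 0 0 0; 5 0 0 0.078 0 0 0; 5 0 0 0.104 0 0 0; 5 0 0 0.13 0 0 0"
}}

```text
time: 21.25
tool_pos: [0.4747, -0.3918, 0.0437]
tool_rot: [-0.0, 0.695, 0.719, 0.0]
contact_force: [-0.3, -0.7, -0.4]
gripper_width: 0.178
grasp_force: 58.7
```

Run:
```python
from h import *
f=shot('scene','s4')
cv2.imwrite('pics/s4c.png',cv2.resize(f['color'][200:340,330:500,::-1],None,fx=3,fy=3))
```

```text
(no output)
```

View pics/s4c.png

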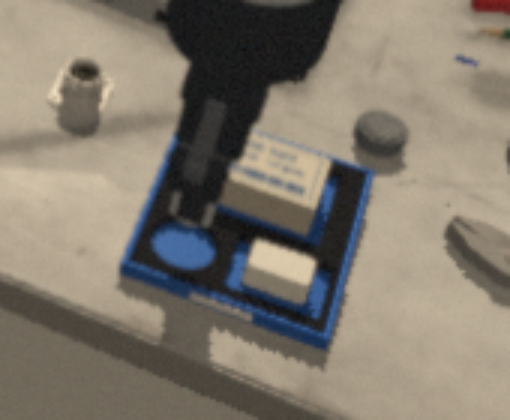

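The adaptor is upright behind the near finger, above the round cut-out (185,240). I'll lower and release it.

{"api": "jog_arm", "payload": {
  "motion": "5 0 0 0.015 0 0 0; 5 0 0 0.03 0 0 0; 5 0 0 0.045 0 0 0; 5 0 0 0.06 0 0 0; 5 0 0 0.06 0 0 0"
}}

```text
time: 21.92
tool_pos: [0.4747, -0.3925, 0.0145]
tool_rot: [-0.0, 0.695, 0.719, -0.0]
contact_force: [0.4, 0.5, -1.1]
gripper_width: 0.178
grasp_force: 58.7
```

{"api": "jog_arm", "payload": {
  "motion": "34 0 0 0 0 0 0; 34 0 0 0 0 0 0; 34 0 0 0 0 0 0; 34 0 0 0 0 0 0; 34 0 0 -0.01 0 0 0"
}}

```text
time: 22.55
tool_pos: [0.4743, -0.3921, 0.0195]
tool_rot: [-0.001, 0.695, 0.719, 0.0]
contact_force: [-0.1, 0.5, -0.2]
gripper_width: 0.342
grasp_force: 0.0
```

Run:
```python
from plan import *
plan([474.6,-392.5,19.8,92],[(474.6,-392.5,110,92,34,5),(474.3,-154.3,100,105,48,5),(474.3,-154.3,40,105,48,5),(474.3,-154.3,7,105,48,4)])
```

```text
34 0 0 -0.036 0 0 0; 34 0 0 -0.072 0 0 0; 34 0 0 -0.108 0 0 0; 34 0 0 -0.144 0 0 0; 34 0 0 -0.18 0 0 0
48 0.095 0.003 0.004 0 0 -0.03; 48 0.19 0.006 0.008 0 0 -0.061; 48 0.286 0.01 0.012 0 0 -0.091; 48 0.381 0.013 0.016 0 0 -0.121; 48 0.476 0.016 0.02 0 0 -0.151
48 0 0 0.024 0 0 0; 48 0 0 0.048 0 0 0; 48 0 0 0.072 0 0 0; 48 0 0 0.096 0 0 0; 48 0 0 0.12 0 0 0
48 0 0 0.016 0 0 0; 48 0 0 0.033 0 0 0; 48 0 0 0.049 0 0 0; 48 0 0 0.066 0 0 0; 48 0 0 0.066 0 0 0
[474.3, -154.4, 6.8, 105.0]
```

{"api": "jog_arm", "payload": {
  "motion": "34 0 0 -0.036 0 0 0; 34 0 0 -0.072 0 0 0; 34 0 0 -0.108 0 0 0; 34 0 0 -0.144 0 0 0; 34 0 0 -0.18 0 0 0"
}}

```text
time: 23.18
tool_pos: [0.4748, -0.3925, 0.1114]
tool_rot: [0.0, 0.695, 0.719, 0.0]
contact_force: [0.5, 0.0, 0.8]
gripper_width: 0.334
grasp_force: 0.0
```

{"api": "jog_arm", "payload": {
  "motion": "48 0.095 0.003 0.004 0 0 -0.03; 48 0.19 0.006 0.008 0 0 -0.061; 48 0.286 0.01 0.012 0 0 -0.091; 48 0.381 0.013 0.016 0 0 -0.121; 48 0.476 0.016 0.02 0 0 -0.151"
}}

```text
time: 23.8
tool_pos: [0.4744, -0.1529, 0.1005]
tool_rot: [0.0, 0.609, 0.793, 0.0]
contact_force: [0.8, -0.6, 0.0]
gripper_width: 0.477
grasp_force: 0.0
```

{"api": "jog_arm", "payload": {
  "motion": "48 0 0 0.024 0 0 0; 48 0 0 0.048 0 0 0; 48 0 0 0.072 0 0 0; 48 0 0 0.096 0 0 0; 48 0 0 0.12 0 0 0"
}}

```text
time: 24.42
tool_pos: [0.4743, -0.1548, 0.0388]
tool_rot: [-0.0, 0.61, 0.793, -0.0]
contact_force: [-0.7, -0.2, -0.4]
gripper_width: 0.48
grasp_force: 0.0
```

Run:
```python
from h import *
f=shot('scene','s5')
cv2.imwrite('pics/s5c.png',cv2.resize(f['color'][150:330,160:480,::-1],None,fx=2.5,fy=2.5))
```

```text
(no output)
```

View pics/s5c.png

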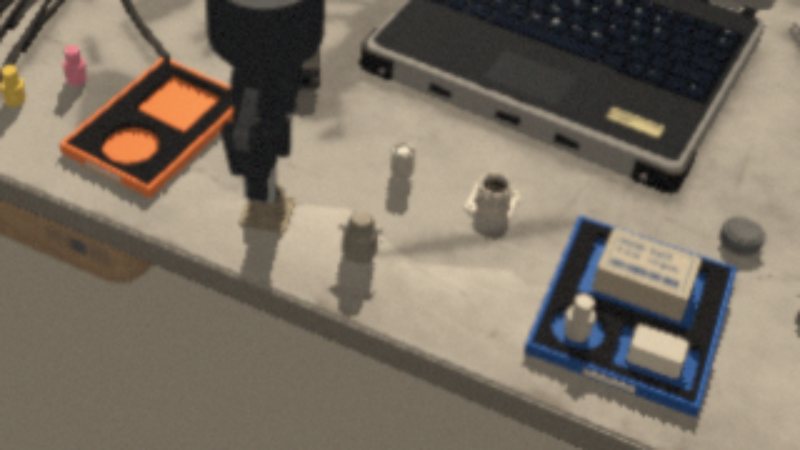

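The adaptor now stands upright in the blue tray's round cut-out (580,320), and the gripper is over the socket (265,208).

{"api": "jog_arm", "payload": {
  "motion": "48 0 0 0.016 0 0 0; 48 0 0 0.033 0 0 0; 48 0 0 0.049 0 0 0; 48 0 0 0.066 0 0 0; 48 0 0 0.066 0 0 0"
}}

```text
time: 25.1
tool_pos: [0.4738, -0.154, 0.0059]
tool_rot: [-0.001, 0.609, 0.793, -0.0]
contact_force: [0.1, 0.6, -0.4]
gripper_width: 0.48
grasp_force: 0.0
```

{"api": "jog_arm", "payload": {
  "motion": "10 0 0 0 0 0 0; 10 0 0 0 0 0 0; 10 0 0 0 0 0 0; 10 0 0 0 0 0 0; 10 0 0 0 0 0 0"
}}

```text
time: 25.72
tool_pos: [0.4748, -0.1545, 0.0072]
tool_rot: [0.0, 0.609, 0.793, 0.0]
contact_force: [0.4, -0.4, 3.1]
gripper_width: 0.281
grasp_force: 58.8
```

Run:
```python
from plan import *
go((474.3,-154.4,90,105,10,5),(541.2,-34,90,84.5,10,5),(541.2,-34,35,84.5,10,5),(541.2,-34,12,84.5,10,4))
```

```text
10 0 0 -0.033 0 0 0; 10 0 0 -0.067 0 0 0; 10 0 0 -0.1 0 0 0; 10 0 0 -0.133 0 0 0; 10 0 0 -0.166 0 0 0
10 0.04 0.038 0 0 0 0.048; 10 0.079 0.077 0 0 0 0.095; 10 0.119 0.115 0 0 0 0.143; 10 0.158 0.153 0 0 0 0.191; 10 0.198 0.191 0 0 0 0.238
10 0 0 0.022 0 0 0; 10 0 0 0.044 0 0 0; 10 0 0 0.066 0 0 0; 10 0 0 0.088 0 0 0; 10 0 0 0.11 0 0 0
10 0 0 0.011 0 0 0; 10 0 0 0.023 0 0 0; 10 0 0 0.034 0 0 0; 10 0 0 0.046 0 0 0; 10 0 0 0.046 0 0 0
[541.0, -34.0, 11.8, 84.5]
```

{"api": "jog_arm", "payload": {
  "motion": "10 0 0 -0.033 0 0 0; 10 0 0 -0.067 0 0 0; 10 0 0 -0.1 0 0 0; 10 0 0 -0.133 0 0 0; 10 0 0 -0.166 0 0 0"
}}

```text
time: 26.35
tool_pos: [0.4746, -0.1543, 0.0913]
tool_rot: [0.0, 0.609, 0.793, 0.0]
contact_force: [0.4, 0.7, -1.2]
gripper_width: 0.283
grasp_force: 58.6
```

{"api": "jog_arm", "payload": {
  "motion": "10 0.04 0.038 0 0 0 0.048; 10 0.079 0.077 0 0 0 0.095; 10 0.119 0.115 0 0 0 0.143; 10 0.158 0.153 0 0 0 0.191; 10 0.198 0.191 0 0 0 0.238"
}}

```text
time: 26.98
tool_pos: [0.5416, -0.0332, 0.0905]
tool_rot: [0.0, 0.741, 0.671, 0.0]
contact_force: [-0.0, -0.1, -0.3]
gripper_width: 0.283
grasp_force: 58.6
```

{"api": "jog_arm", "payload": {
  "motion": "10 0 0 0.022 0 0 0; 10 0 0 0.044 0 0 0; 10 0 0 0.066 0 0 0; 10 0 0 0.088 0 0 0; 10 0 0 0.11 0 0 0"
}}

```text
time: 27.6
tool_pos: [0.5409, -0.0344, 0.0339]
tool_rot: [-0.0, 0.74, 0.672, -0.0]
contact_force: [0.6, -0.5, -0.5]
gripper_width: 0.282
grasp_force: 58.6
```

Run:
```python
from h import *
f=shot('scene','s6')
cv2.imwrite('pics/s6c.png',cv2.resize(f['color'][120:270,150:330,::-1],None,fx=3,fy=3))
```

```text
(no output)
```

View pics/s6c.png

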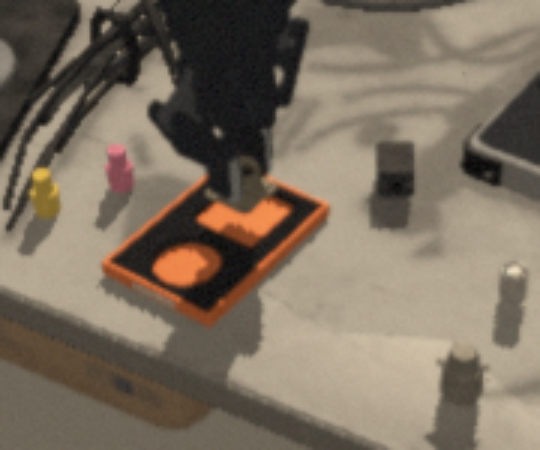

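The socket is held over the square cut-out (crop 245,190). I'll lower and release it.

{"api": "jog_arm", "payload": {
  "motion": "10 0 0 0.011 0 0 0; 10 0 0 0.023 0 0 0; 10 0 0 0.034 0 0 0; 10 0 0 0.046 0 0 0; 10 0 0 0.046 0 0 0"
}}

```text
time: 28.28
tool_pos: [0.5411, -0.034, 0.0116]
tool_rot: [-0.0, 0.74, 0.672, -0.0]
contact_force: [-0.2, 0.3, 0.1]
gripper_width: 0.281
grasp_force: 58.9
```

{"api": "jog_arm", "payload": {
  "motion": "46 0 0 0 0 0 0; 46 0 0 0 0 0 0; 46 0 0 0 0 0 0; 46 0 0 0 0 0 0; 46 0 0 -0.01 0 0 0"
}}

```text
time: 28.9
tool_pos: [0.5408, -0.0339, 0.0166]
tool_rot: [-0.0, 0.74, 0.672, -0.0]
contact_force: [0.5, 0.3, -0.5]
gripper_width: 0.46
grasp_force: 0.0
```

Run:
```python
from plan import *
plan([541,-34,16.8,84.5],[(541,-34,110,84.5,46,5),(469.5,-232.6,110,90,46,5),(469.5,-232.6,50,90,46,5),(469.5,-232.6,13,90,46,4)])
```

```text
46 0 0 -0.037 0 0 0; 46 0 0 -0.075 0 0 0; 46 0 0 -0.112 0 0 0; 46 0 0 -0.149 0 0 0; 46 0 0 -0.186 0 0 0
46 -0.082 -0.021 0 0 0 -0.013; 46 -0.164 -0.042 0 0 0 -0.026; 46 -0.245 -0.063 0 0 0 -0.038; 46 -0.327 -0.083 0 0 0 -0.051; 46 -0.409 -0.104 0 0 0 -0.064
46 0 0 0.024 0 0 0; 46 0 0 0.048 0 0 0; 46 0 0 0.072 0 0 0; 46 0 0 0.096 0 0 0; 46 0 0 0.12 0 0 0
46 0 0 0.018 0 0 0; 46 0 0 0.037 0 0 0; 46 0 0 0.055 0 0 0; 46 0 0 0.074 0 0 0; 46 0 0 0.074 0 0 0
[469.6, -232.6, 12.8, 90.0]
```

{"api": "jog_arm", "payload": {
  "motion": "46 0 0 -0.037 0 0 0; 46 0 0 -0.075 0 0 0; 46 0 0 -0.112 0 0 0; 46 0 0 -0.149 0 0 0; 46 0 0 -0.186 0 0 0"
}}

```text
time: 29.52
tool_pos: [0.5413, -0.034, 0.1114]
tool_rot: [0.0, 0.74, 0.672, 0.0]
contact_force: [0.0, 0.2, 0.2]
gripper_width: 0.461
grasp_force: 0.0
```

{"api": "jog_arm", "payload": {
  "motion": "46 -0.082 -0.021 0 0 0 -0.013; 46 -0.164 -0.042 0 0 0 -0.026; 46 -0.245 -0.063 0 0 0 -0.038; 46 -0.327 -0.083 0 0 0 -0.051; 46 -0.409 -0.104 0 0 0 -0.064"
}}

```text
time: 30.15
tool_pos: [0.4693, -0.2338, 0.1107]
tool_rot: [0.0, 0.707, 0.707, 0.0]
contact_force: [0.4, 0.0, 0.0]
gripper_width: 0.455
grasp_force: 0.0
```

{"api": "jog_arm", "payload": {
  "motion": "46 0 0 0.024 0 0 0; 46 0 0 0.048 0 0 0; 46 0 0 0.072 0 0 0; 46 0 0 0.096 0 0 0; 46 0 0 0.12 0 0 0"
}}

```text
time: 30.78
tool_pos: [0.4699, -0.2319, 0.0488]
tool_rot: [-0.0, 0.707, 0.707, -0.0]
contact_force: [0.7, 0.4, -0.0]
gripper_width: 0.46
grasp_force: 0.0
```

Run:
```python
from h import *
f=shot('scene','s7')
cv2.imwrite('pics/s7c.png',cv2.resize(f['color'][150:290,160:340,::-1],None,fx=3.5,fy=3.5))
```

```text
(no output)
```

View pics/s7c.png

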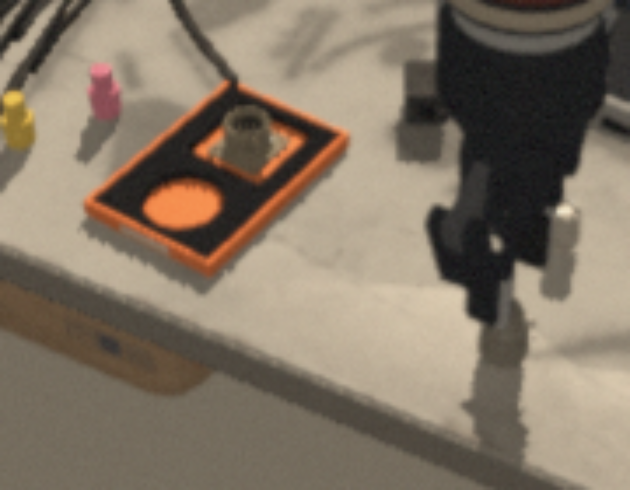

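The socket is flat in the square cut-out (248,145), and the gripper is above the bronze plug (505,340).

{"api": "jog_arm", "payload": {
  "motion": "46 0 0 0.018 0 0 0; 46 0 0 0.037 0 0 0; 46 0 0 0.055 0 0 0; 46 0 0 0.074 0 0 0; 46 0 0 0.074 0 0 0"
}}

```text
time: 31.45
tool_pos: [0.4691, -0.2321, 0.0117]
tool_rot: [-0.001, 0.707, 0.707, -0.0]
contact_force: [-0.1, 0.1, -0.7]
gripper_width: 0.46
grasp_force: 0.0
```

{"api": "jog_arm", "payload": {
  "motion": "10 0 0 0 0 0 0; 10 0 0 0 0 0 0; 10 0 0 0 0 0 0; 10 0 0 0 0 0 0; 10 0 0 0 0 0 0"
}}

```text
time: 32.08
tool_pos: [0.4701, -0.2328, 0.0132]
tool_rot: [0.0, 0.707, 0.707, 0.0]
contact_force: [-0.2, -0.4, 2.9]
gripper_width: 0.254
grasp_force: 59.0
```

Run:
```python
from plan import *
go((469.6,-232.6,110,90,10,5),(481.4,-28.2,110,84.5,10,5),(481.4,-28.2,50,84.5,10,5),(481.4,-28.2,18,84.5,10,4))
```

```text
10 0 0 -0.039 0 0 0; 10 0 0 -0.078 0 0 0; 10 0 0 -0.117 0 0 0; 10 0 0 -0.156 0 0 0; 10 0 0 -0.194 0 0 0
10 0.082 0.005 0 0 0 0.013; 10 0.163 0.009 0 0 0 0.026; 10 0.245 0.014 0 0 0 0.038; 10 0.327 0.019 0 0 0 0.051; 10 0.409 0.024 0 0 0 0.064
10 0 0 0.024 0 0 0; 10 0 0 0.048 0 0 0; 10 0 0 0.072 0 0 0; 10 0 0 0.096 0 0 0; 10 0 0 0.12 0 0 0
10 0 0 0.016 0 0 0; 10 0 0 0.032 0 0 0; 10 0 0 0.048 0 0 0; 10 0 0 0.064 0 0 0; 10 0 0 0.064 0 0 0
[481.6, -28.1, 17.8, 84.5]
```

{"api": "jog_arm", "payload": {
  "motion": "10 0 0 -0.039 0 0 0; 10 0 0 -0.078 0 0 0; 10 0 0 -0.117 0 0 0; 10 0 0 -0.156 0 0 0; 10 0 0 -0.194 0 0 0"
}}

```text
time: 32.7
tool_pos: [0.4698, -0.2326, 0.111]
tool_rot: [0.0, 0.707, 0.707, 0.0]
contact_force: [0.2, 0.4, -0.9]
gripper_width: 0.257
grasp_force: 58.9
```

{"api": "jog_arm", "payload": {
  "motion": "10 0.082 0.005 0 0 0 0.013; 10 0.163 0.009 0 0 0 0.026; 10 0.245 0.014 0 0 0 0.038; 10 0.327 0.019 0 0 0 0.051; 10 0.409 0.024 0 0 0 0.064"
}}

```text
time: 33.33
tool_pos: [0.4819, -0.0268, 0.1106]
tool_rot: [0.0, 0.74, 0.672, 0.0]
contact_force: [0.1, -0.5, 0.7]
gripper_width: 0.255
grasp_force: 58.9
```

{"api": "jog_arm", "payload": {
  "motion": "10 0 0 0.024 0 0 0; 10 0 0 0.048 0 0 0; 10 0 0 0.072 0 0 0; 10 0 0 0.096 0 0 0; 10 0 0 0.12 0 0 0"
}}

```text
time: 33.95
tool_pos: [0.4816, -0.0286, 0.0488]
tool_rot: [-0.0, 0.741, 0.672, -0.0]
contact_force: [-0.8, -0.3, -0.7]
gripper_width: 0.257
grasp_force: 58.9
```

Run:
```python
from h import *
f=shot('scene','s8')
cv2.imwrite('pics/s8c.png',cv2.resize(f['color'][120:270,150:330,::-1],None,fx=3,fy=3))
```

```text
(no output)
```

View pics/s8c.png

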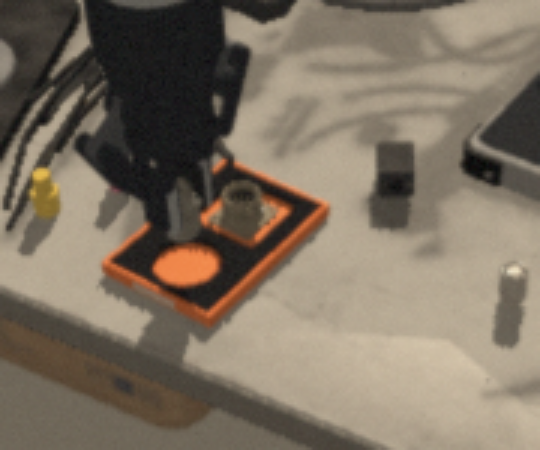

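The plug is upright above the round cut-out (185,240 over 187,265). I'll lower, release and retreat.

{"api": "jog_arm", "payload": {
  "motion": "10 0 0 0.016 0 0 0; 10 0 0 0.032 0 0 0; 10 0 0 0.048 0 0 0; 10 0 0 0.064 0 0 0; 10 0 0 0.064 0 0 0"
}}

```text
time: 34.62
tool_pos: [0.4819, -0.0281, 0.0175]
tool_rot: [-0.0, 0.74, 0.672, -0.0]
contact_force: [0.1, -0.0, 0.2]
gripper_width: 0.254
grasp_force: 58.9
```

{"api": "jog_arm", "payload": {
  "motion": "40 0 0 0 0 0 0; 40 0 0 0 0 0 0; 40 0 0 0 0 0 0; 40 0 0 0 0 0 0; 40 0 0 -0.01 0 0 0"
}}

```text
time: 35.25
tool_pos: [0.4814, -0.028, 0.0226]
tool_rot: [-0.0, 0.74, 0.672, -0.0]
contact_force: [0.8, -0.2, 0.3]
gripper_width: 0.399
grasp_force: 0.0
```

{"api": "jog_arm", "payload": {
  "motion": "40 0 0 -0.04 0 0 0; 40 0 0 -0.08 0 0 0; 40 0 0 -0.14 0 0 0; 40 0 0 -0.2 0 0 0; 40 0 0 -0.26 0 0 0"
}}

```text
time: 35.88
tool_pos: [0.4818, -0.028, 0.1542]
tool_rot: [0.0, 0.74, 0.672, 0.0]
contact_force: [0.3, 0.0, -0.4]
gripper_width: 0.398
grasp_force: 0.0
```

{"api": "jog_arm", "payload": {
  "motion": "40 -0.1 -0.03 0 0 0 0; 40 -0.2 -0.06 0 0 0 0; 40 -0.3 -0.1 0 0 0 0; 40 -0.4 -0.14 0 0 0 0; 40 -0.5 -0.18 0 0 0 0"
}}

```text
time: 36.5
tool_pos: [0.3674, -0.2698, 0.1534]
tool_rot: [0.001, 0.74, 0.672, 0.0]
contact_force: [0.3, -0.5, 0.5]
gripper_width: 0.403
grasp_force: 0.0
```

Run:
```python
from h import *
f=shot('top','t9'); a=cv2.resize(f['color'][170:270,180:420,::-1],None,fx=3.3,fy=3.3,interpolation=cv2.INTER_CUBIC)
g=shot('scene','s9'); b=cv2.resize(g['color'][160:270,160:470,::-1],(792,270))
cv2.imwrite('pics/f9.png',np.vstack([a[:, :792],b]))
for ff in(f,g):
    W=cloud(ff)
    for n,x,y in(('carton',.535,-.419),('coup',.477,-.445),('adap',.475,-.392),('sock',.541,-.034),('plug',.4815,-.028)):
        m=(abs(W[...,0]-x)<.018)&(abs(W[...,1]-y)<.018)&(W[...,2]<.06)&(W[...,2]>.014); p=W[m]
        if len(p)>5:
            zt=np.percentile(p[:,2],92); q=p[p[:,2]>zt-.005]; print(n,round(zt,4),q[:,:2].mean(0).round(4))
```

```text
carton 0.0301 [ 0.5347 -0.4185]
coup 0.0241 [ 0.4761 -0.4431]
adap 0.0364 [ 0.4749 -0.3917]
sock 0.0252 [ 0.5388 -0.0352]
plug 0.0436 [ 0.4814 -0.0286]
carton 0.0298 [ 0.5342 -0.4191]
coup 0.0229 [ 0.4752 -0.4439]
adap 0.0359 [ 0.4738 -0.3921]
sock 0.0257 [ 0.541  -0.0336]
plug 0.0434 [ 0.4805 -0.0285]
```

View pics/f9.png

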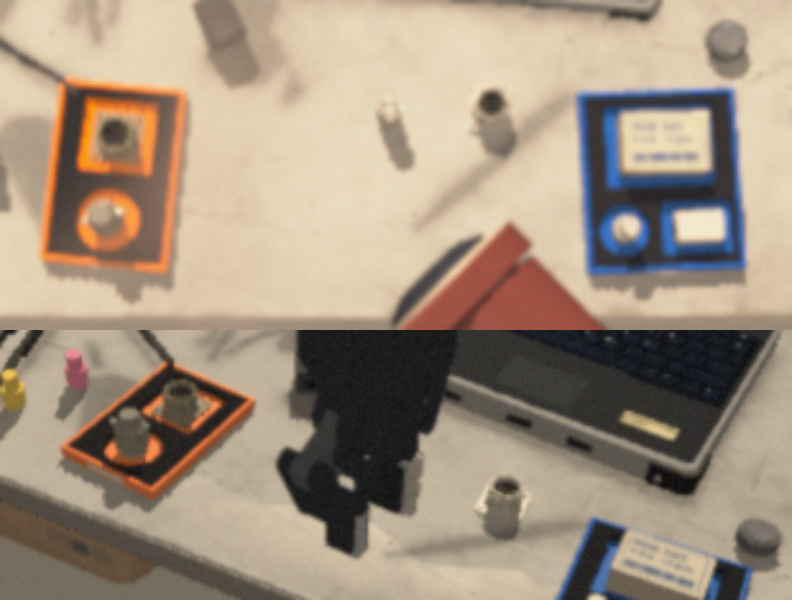

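All five parts show inside their cut-outs, and each top is within about 2 mm of its height when seated on the tray floor. The silver parts are unmoved and the arm is clear.

```bash
python3 -c "
from plant import *
print(job_done())"
```

```text
the job is handed in; nothing more can be done
None
```

Both kits are made up and handed in after about 37 s of robot time. The final pictures and depth readings show all five parts down in their own cut-outs, with the plug and adaptor upright, and the silver socket and plug unmoved; the hand-in gave no verdict.

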